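# Hang the graver block on its keyhole plate

### The job

Hang the small wooden graver block on the tool board: bring the keyhole of its steel back plate over the screw head, push it back past the head, then slide it down until the screw sits fully home at the top of the narrow slot, and let go so that it hangs upright by itself. The screw was driven in by hand, somewhat left or right of the board's middle, so feel for it gently and never force the block against the screw or the board. Leave the tin, the cup and the hammer where they are.

Things in the scene. Friction and masses are not known exactly. Their poses are not given: they have to be found in the camera images.
- board: Fixed upright grey tool board on the bench: panel 160 wide (y), 175 high, 18 thick, feet only behind it. Origin on the bench at the foot of its front face, mid-width; +x points straight out of the front face, y along it, z up. Hung, the holder has the board's orientation, its plate between board face and screw head, its origin 58 mm above the board's origin.
- screw_mark (a point): Mark on the board's front face, mid-width, 150 mm up; axes as the board. A rigid steel screw sticks out along +x at this height but beside the mark: anywhere up to 14 mm to either side (y -14 to 14 mm), not measured. Shank 6 mm diameter, 9 mm long; then a flat head 13 mm diameter, 4 mm thick, its front 13 mm off the face.
- holder: Loose graver block, about 0.3 kg, on the bench: upright steel plate 64 wide (y), 112 high (z), 5 thick (x 0 to 5), and in front of it a beech block 40 wide (y), 90 deep (x 5 to 95), 30 high (z 0 to 30), small dark holes on top. Origin at the bottom of the plate's back face, mid-width; +x from plate towards block, z up.
- keyhole (a point): In the holder's plate at y 0, z 74 mm, on its back face; axes as the holder. Where the screw's axis must be for the head to pass. Wide hole: 17 mm wide, from 9 mm below this point to 9 above, lower corners cut 4 mm; there, between square shoulders, a slot 8 mm wide begins, ending 21 mm above this point. Hung, the slot's end rests on the shank.
- grip (a point): Middle of the block, 60 mm in front of the plate's back face, 23 mm above the holder's underside: a good grasp is here, from above, across the block's 40 mm width (y), so that the gripper stays clear of plate and board.
- tin: Bystander: round brass can, 80 diameter, about 85 high, origin at the centre of its underside. Leave alone.
- cup: Bystander: blue plastic cup, 64 diameter, 70 high, origin at the centre of its underside. Leave alone.
- hammer: Bystander: small hammer lying on the bench, 240 long, origin near its middle. Leave alone.
Mind the look-alikes: they are no part of the job. Of the things like the holder, leave any that is blue, pink or turquoise; of the rest the larger one is meant.

How it is judged:
By the outcome, as a careful person would: the job done as asked, in the order asked, and still so for the second after the job is handed in, with the robot touching nothing.
It also fails if it takes over 67 s, if anything falls off the work surface, if the arm or the gripper's body presses on something with over 40 N, if the wrist force passes 120 N, or if a joint passes its speed limit or range.

### The arm

A 6-joint arm with a two-finger parallel gripper is mounted at the origin on the work surface. World frame = base frame: x ahead of the robot, y to its left, z up, the work surface at z = 0. Lengths are in m, angles in rad, forces in N, time in s.
With the tool pointing down it reaches from about 0.325 to 0.9 m from the base axis. Payload 6.1 kg.
Tool frame: the origin (TCP) lies at the centre of the arm's flange, where the gripper is bolted on; the fingertips stand 173 mm ahead of it and the grasp point (between the pads) lies 155 mm ahead of it (r.grasp_offset is the distance from the TCP to the grasp point, in m); z points along the fingers, y is the line along which they close (so a half turn about z gives the same grasp; the last joint's range is limited). The gripper opens to 85 mm and grips with 20 to 120 N. Pads are 22 mm wide; open, the fingers measure 114 mm over their backs; the gripper's body (76 mm by 85 mm) begins 54 mm behind the grasp point. The pads swing forward as they close: fully open they stand 13 mm farther back than shut.
Start: joints at [1.093, 0.22, 1.526, -0, 1.395, -0.126], TCP at [0.215, 0.587, 0.405] pointing down, gripper open.
Joint ranges: [-2.98, 2.98], [-0.91, 2.08], [0.09, 2.57], [-1.24, 4.39], [0.2, 2.65], [-2.68, 2.68]. Speed limits (rad/s): [2.57, 2.57, 3.01, 3.14, 3.14, 3.14].

### API

Orientations are given as a unit quaternion [x, y, z, w].
In Python, from station import r gives the robot as it stands. The module is installed in compiled form; this text tells all that it offers.
- The arm moves only by the tool carry_out, never from a script. Its argument "plan" is a list of rows, each an object of numbers: "claw": the opening, from -1 (shut) to 1 (fully open); "x", "y", "z": the shift along the tool's x, y, z in units of 30 mm (1.0 is 30 mm); "ax", "ay", "az": the turn, a rotation vector about the tool's x, y, z in units of 6 degrees (1.0 is 6 degrees). A call has exactly 10 rows; each row is the pose to reach, as a shift and turn from the pose commanded when the call began, along the tool's axes at that moment; what a row does not reach only later rows make up. A row lasts 1/12 s, in which the tool goes at most 41.7 mm and 7.16 degrees, less where a joint would pass 70% of its speed; a pose out of reach is approached as far as the arm can. A call with a gripper value outside its range is refused whole. The fingers move at their own pace and stop on an object; "squeeze" is the grip in N (left out, the last holds). Time passes only in rows, so rows that repeat a pose let the fingers close, or fill a call up. It gives the time, the measured TCP pose, the force, the opening and the grip force at its end, in the units of the state.
- r.sense(): the state, without advancing time (a new reading comes with each control period).
- r.camera(name): name is "side" or "top" or "wrist"; returns the picture (384x512x3 uint8, red, green, blue); there is no depth.
- r.camera_model(name): a dict with "mtx" (3x3 intrinsics, pixels), "distortion" ([k1, k2, p1, p2, k3] as OpenCV has them; the pictures are not rectified), "world_to_cam" (4x4, takes a point from world to camera coordinates). Camera axes: x right, y up, looking along -z (the intrinsics and any distortion apply to the point x, -y, -z); pixel columns grow to the right and rows downward; lengths in m; the calibration is good to about 2 mm. A picture is of the moment at which its call begins: read the wrist's pose just before it. camera_model takes no time and is no camera call; for the wrist camera it gives the pose at the moment of the call.
- r.hand_in(): hands the job in; it is judged then, once.
The state is a dict: "time_s": time; "q": joint angles; "qd": joint speeds; "joint_torque": joint torques, N m; "eef_pos": TCP position; "ee_rot": TCP orientation; "wrist_force": force on the tool from outside, world axes, zero at the start; "ft_torque": the same for the moment, N m; "finger_gap": finger opening in m; "grip_force": force on a finger pad.
Only numpy, scipy, OpenCV 4.12 (cv2) and the standard library are available. Lean on these libraries where they do the work, as an engineer would, in place of code of your own. Each camera call takes 0.05 s, during which the arm holds its last target. There are 200 camera calls.

## Working session

There is one attempt and no reset: what is moved stays moved. The work goes in short steps, Python scripts to look and compute and a tool call to move; the robot and the scene stay as the last step left them, time stands still between calls to the robot, and variables do not carry over. Pictures are saved under pics/ and viewed, at most 10 in all, crops included, and the job is handed in when it is done.

Besides the shell and the picture viewer there is one more tool, called as name(argument=value, ...) on one line, values as JSON. carry_out: Moves the arm, as the interface text tells. Its arguments: {"type":"object","properties":{"plan":{"type":"array","items":{"type":"object","properties":{"claw":{"type":"number"},"x":{"type":"number"},"y":{"type":"number"},"z":{"type":"number"},"ax":{"type":"number"},"ay":{"type":"number"},"az":{"type":"number"}}}},"squeeze":{"type":"number"}},"required":["plan"]}

```bash
mkdir -p pics; python3 - <<'E'
from station import r
import cv2,numpy as np
s=r.sense();print({k:np.round(v,3) for k,v in s.items()})
for n in("side","top","wrist"):
    m=r.camera_model(n);print(n,np.round(m["mtx"],1).tolist(),m["distortion"],np.round(m["world_to_cam"],3).tolist())
    cv2.imwrite(f"pics/{n}0.png",r.camera(n)[:,:,::-1])
E
```

```text
{'time_s': np.float64(0.0), 'q': array([ 1.093,  0.221,  1.528, -0.   ,  1.395, -0.126]), 'qd': array([ 0.001, -0.001,  0.001,  0.001,  0.   ,  0.002]), 'joint_torque': array([-1.000e-03, -4.969e+01, -3.894e+01, -0.000e+00,  1.100e-02,
       -0.000e+00]), 'eef_pos': array([0.215, 0.586, 0.404]), 'ee_rot': array([ 0.175,  0.985, -0.001, -0.   ]), 'wrist_force': array([-0.272, -0.369, -0.041]), 'ft_torque': array([ 0.009,  0.   , -0.025]), 'grip_force': np.float64(0.0), 'finger_gap': np.float64(0.085)}
side [[377.3, 0.0, 261.4], [0.0, 377.3, 189.3], [0.0, 0.0, 1.0]] [-0.07470288  0.          0.          0.          0.        ] [[0.753, -0.658, -0.002, -0.44], [0.457, 0.52, 0.721, -0.374], [-0.474, -0.544, 0.693, -0.695], [0.0, 0.0, 0.0, 1.0]]
top [[406.5, 0.0, 251.3], [0.0, 406.5, 188.8], [0.0, 0.0, 1.0]] [-0.10187014  0.          0.          0.          0.        ] [[0.016, -1.0, 0.016, -0.021], [0.981, 0.018, 0.193, -0.604], [-0.193, 0.012, 0.981, -1.026], [0.0, 0.0, 0.0, 1.0]]
wrist [[285.5, 0.0, 254.3], [0.0, 285.5, 191.4], [0.0, 0.0, 1.0]] [-0.05857854  0.          0.          0.          0.        ] [[0.345, 0.939, -0.001, -0.625], [-0.894, 0.329, -0.304, 0.039], [-0.285, 0.106, 0.953, -0.378], [0.0, 0.0, 0.0, 1.0]]
```

View pics/side0.png

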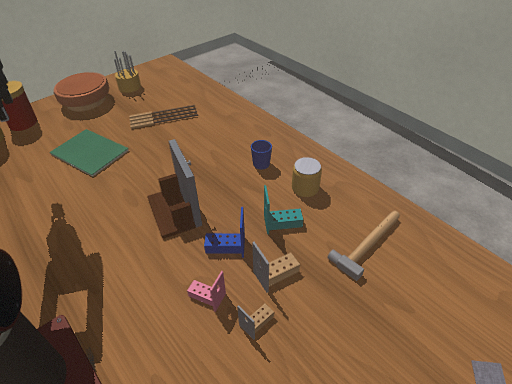

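View pics/top0.png

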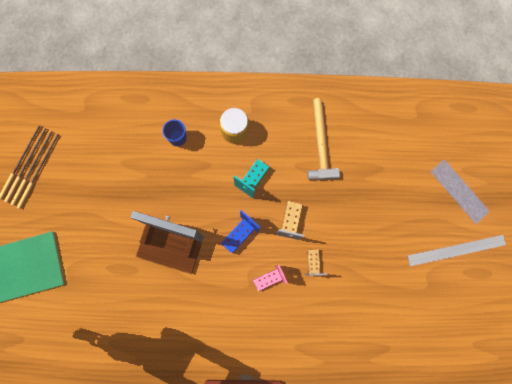

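The side view shows the board at (180,185) facing away from the robot. The target, the larger beech block with a grey plate, is at (275,265) in side and (291,217) in top. The top view shows the board's top edge from (133,215) to (200,235), with the screw near (168,217).

```bash
cat > h.py <<'E'
import numpy as np,cv2
from station import r
def ray(cam,px):
    m=cam
    u=cv2.undistortPoints(np.array([[px]],float),m["mtx"],np.array(m["distortion"],float))[0,0]
    T=np.array(m["world_to_cam"]);R=T[:3,:3]
    d=R.T@np.array([u[0],-u[1],-1.]);return -R.T@T[:3,3],d/np.linalg.norm(d)
def onz(cam,px,z):
    o,d=ray(cam,px);return o+d*(z-o[2])/d[2]
def tri(obs):
    A=np.zeros((3,3));b=np.zeros(3);L=[]
    for c,p in obs:
        o,d=ray(c,p);P=np.eye(3)-np.outer(d,d);A+=P;b+=P@o;L.append((P,o))
    x=np.linalg.solve(A,b);return x,[round(float(np.linalg.norm(P@(x-o)))*1000,1) for P,o in L]
def proj(m,X):
    T=np.array(m["world_to_cam"]);c=T[:3,:3]@np.array(X)+T[:3,3]
    return cv2.projectPoints(np.array([[c[0],-c[1],-c[2]]]),np.zeros(3),np.zeros(3),m["mtx"],np.array(m["distortion"],float))[0].ravel()
E
python3 - <<'E'
import cv2,numpy as np
a=cv2.imread("pics/top0.png");b=cv2.imread("pics/side0.png");w=cv2.imread("pics/wrist0.png")
up=lambda i,x0,y0,x1,y1:cv2.resize(i[y0:y1,x0:x1],(400,300),interpolation=cv2.INTER_CUBIC)
M=np.vstack([np.hstack([up(a,120,190,220,265),up(a,260,190,340,250)]),np.hstack([up(b,140,130,260,220),up(b,230,230,310,290)])])
cv2.imwrite("pics/m1.png",M)
E
```

```text
(no output)
```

View pics/m1.png

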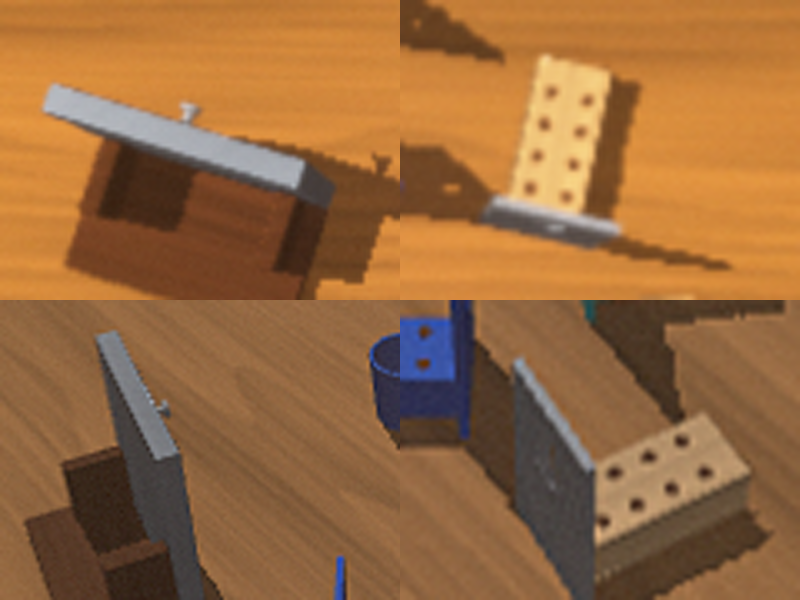

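View pics/wrist0.png

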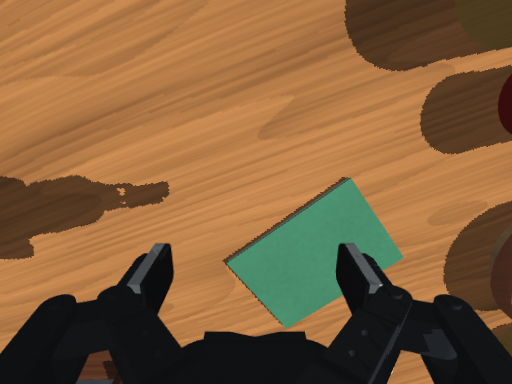

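The crops show the board's front top edge, the screw head, the plate top and the eight holes of the holder clearly. I'll triangulate these from the top and side views.

```bash
python3 - <<'E'
from h import *
t=r.camera_model("top");s=r.camera_model("side")
f=lambda x0,y0,k,ox,oy:(lambda c:(x0+(c[0]-ox+.5)/k-.5,y0+(c[1]-oy+.5)/k-.5))
tb=f(120,190,4,0,0);th=f(260,190,5,400,0);sb=f(140,130,10/3,0,300);sh=f(230,230,5,400,300)
def p(n,a,b):
    x,e=tri([(t,a),(s,b)]);print(n,np.round(x*1000,1),e);return x
fl=p("board front L",tb((52,85)),sb((115,332)));fr=p("board front R",tb((303,158)),sb((180,455)))
bl=p("back L",tb((45,107)),sb((97,335)));br=p("back R",tb((297,190)),sb((160,460)))
p("screw head",tb((190,106)),sb((167,409)))
for c in[(52,85),(303,158),(45,107),(297,190)]: print(np.round(onz(t,tb(c),.175)*1000,1))
for c in[(115,332),(180,455),(97,335),(160,460)]: print('s',np.round(onz(s,sb(c),.175)*1000,1))
print("screw z150",np.round(onz(t,tb((190,106)),.150)*1000,1),np.round(onz(s,sb((167,409)),.150)*1000,1))
T=[(588,100),(580,131),(574,164),(567,197),(552,92),(545,124),(538,156)]
S=[(705,472),(672,488),(638,506),(602,521),(682,440),(649,456),(614,472)]
for a,b in zip(T,S): p("hole",th(a),sh(b))
for c in[(540,57),(611,72),(512,197),(583,212)]: print("blk",np.round(onz(t,th(c),.030)*1000,1))
for c in [(705,413),(750,468)]: print("blk s",np.round(onz(s,sh(c),.03)*1000,1))
p("plate top L",th((493,198)),sh((518,360)));p("plate top R",th((621,224)),sh((592,470)))
p("plate kh",th((557,228)),sh((547,470)))
tc=np.array([.215,.587]);
E
```

```text
board front L [522.8 271.7 171.5] [0.5, 0.5]
board front R [482.7 121.  168.2] [0.7, 0.7]
back L [509.  274.4 174. ] [0.7, 0.7]
back R [465.4 122.4 172.4] [1.3, 1.3]
screw head [515.3 193.3 146.7] [0.2, 0.2]
[522.7 270.5 175. ]
[482.8 119.9 175. ]
[509.6 273.8 175. ]
[464.1 122.7 175. ]
s [520.3 267.4 175. ]
s [478.5 114.5 175. ]
s [507.8 273.4 175. ]
s [465.3 119.3 175. ]
screw z150 [515.1 192.6 150. ] [513.3 189.7 150. ]
hole [ 554.2 -136.8   28.8] [0.3, 0.3]
hole [ 537.3 -132.6   27.6] [0.3, 0.3]
hole [ 519.2 -129.3   27.2] [0.3, 0.3]
hole [ 501.  -125.2   28.6] [0.4, 0.4]
hole [ 558.2 -117.1   29.4] [0.2, 0.2]
hole [ 540.7 -113.3   29. ] [0.2, 0.2]
hole [ 522.9 -109.4   29. ] [0.5, 0.5]
blk [ 577.6 -110.6   30. ]
blk [ 569.9 -149.5   30. ]
blk [500.7 -95.5  30. ]
blk [ 493.2 -133.9   30. ]
blk s [ 576.6 -113.3   30. ]
blk s [ 570.3 -149.3   30. ]
plate top L [492.4 -78.9 107.8] [0.2, 0.2]
plate top R [ 479.4 -142.6  107.6] [1.2, 1.2]
plate kh [ 479.5 -114.    76.6] [1.2, 1.2]
```

carry_out(plan=[{"x": -1,"y": -0.57,"claw": 1},{"x": -2,"y": -1.14,"claw": 1},{"x": -3,"y": -1.7,"claw": 1,"az": -0.3},{"x": -4,"y": -2.3,"claw": 1,"az": -0.78},{"x": -5,"y": -2.85,"claw": 1,"az": -0.78},{"x": -6.1,"y": -3.5,"claw": 1,"az": -0.78},{"x": -7.2,"y": -4.1,"claw": 1,"az": -0.78},{"x": -8.3,"y": -4.7,"claw": 1,"az": -0.78},{"x": -9.3,"y": -5.3,"claw": 1,"az": -0.78},{"x": -10.3,"y": -5.86,"claw": 1,"az": -0.78}])

```text
validation failed for argument at $.pl...
```

carry_out(plan=[{"x": -1.0,"y": -0.57,"z": 0,"ax": 0,"ay": 0,"az": 0,"claw": 1},{"x": -2.0,"y": -1.14,"z": 0,"ax": 0,"ay": 0,"az": -0.2,"claw": 1},{"x": -3.0,"y": -1.7,"z": 0,"ax": 0,"ay": 0,"az": -0.4,"claw": 1},{"x": -4.0,"y": -2.3,"z": 0,"ax": 0,"ay": 0,"az": -0.6,"claw": 1},{"x": -5.0,"y": -2.85,"z": 0,"ax": 0,"ay": 0,"az": -0.78,"claw": 1},{"x": -6.1,"y": -3.5,"z": 0,"ax": 0,"ay": 0,"az": -0.78,"claw": 1},{"x": -7.2,"y": -4.1,"z": 0,"ax": 0,"ay": 0,"az": -0.78,"claw": 1},{"x": -8.3,"y": -4.7,"z": 0,"ax": 0,"ay": 0,"az": -0.78,"claw": 1},{"x": -9.3,"y": -5.3,"z": 0,"ax": 0,"ay": 0,"az": -0.78,"claw": 1},{"x": -10.3,"y": -5.86,"z": 0,"ax": 0,"ay": 0,"az": -0.78,"claw": 1}])

```text
time_s: 0.98
eef_pos: [0.4456, 0.3135, 0.4045]
ee_rot: [0.135, 0.991, -0.0, -0.0]
wrist_force: [0.5, 0.2, -0.6]
finger_gap: 0.0853
grip_force: 0.0
```

carry_out(plan=[{"x": -1.0,"y": -0.4,"z": 0,"ax": 0,"ay": 0,"az": 0,"claw": 1},{"x": -2.0,"y": -0.8,"z": 0,"ax": 0,"ay": 0,"az": 0,"claw": 1},{"x": -3.0,"y": -1.2,"z": 0,"ax": 0,"ay": 0,"az": 0,"claw": 1},{"x": -4.0,"y": -1.6,"z": 0,"ax": 0,"ay": 0,"az": 0,"claw": 1},{"x": -4.7,"y": -1.8,"z": 0,"ax": 0,"ay": 0,"az": 0,"claw": 1},{"x": -4.7,"y": -1.8,"z": 0,"ax": 0,"ay": 0,"az": 0,"claw": 1},{"x": -4.7,"y": -1.8,"z": 0,"ax": 0,"ay": 0,"az": 0,"claw": 1},{"x": -4.7,"y": -1.8,"z": 0,"ax": 0,"ay": 0,"az": 0,"claw": 1},{"x": -4.7,"y": -1.8,"z": 0,"ax": 0,"ay": 0,"az": 0,"claw": 1},{"x": -4.7,"y": -1.8,"z": 0,"ax": 0,"ay": 0,"az": 0,"claw": 1}])

```text
time_s: 1.82
eef_pos: [0.5655, 0.2264, 0.4047]
ee_rot: [0.134, 0.991, 0.0, -0.0]
wrist_force: [-0.3, 0.2, 0.3]
finger_gap: 0.0854
grip_force: 0.0
```

```bash
cat > snap.py <<'E'
import sys,pickle
from h import *
n=sys.argv[1];m=r.camera_model("wrist");im=r.camera("wrist")[:,:,::-1]
cv2.imwrite(f"pics/{n}.png",im);pickle.dump(m,open(f"pics/{n}.pkl","wb"))
s=r.sense();print(s["eef_pos"],s["ee_rot"],s["qd"].round(3))
E
python3 snap.py wA
```

```text
[0.56557418 0.22639359 0.40483954] [ 1.33926363e-01  9.90991284e-01  6.95227510e-05 -1.81243138e-05] [-0.002  0.001 -0.002  0.    -0.001  0.   ]
```

carry_out(plan=[{"x": 0,"y": -0.9,"z": 0,"ax": 0,"ay": 0,"az": 0,"claw": 1},{"x": 0,"y": -1.8,"z": 0,"ax": 0,"ay": 0,"az": 0,"claw": 1},{"x": 0,"y": -2.7,"z": 0,"ax": 0,"ay": 0,"az": 0,"claw": 1},{"x": 0,"y": -2.7,"z": 0,"ax": 0,"ay": 0,"az": 0,"claw": 1},{"x": 0,"y": -2.7,"z": 0,"ax": 0,"ay": 0,"az": 0,"claw": 1},{"x": 0,"y": -2.7,"z": 0,"ax": 0,"ay": 0,"az": 0,"claw": 1},{"x": 0,"y": -2.7,"z": 0,"ax": 0,"ay": 0,"az": 0,"claw": 1},{"x": 0,"y": -2.7,"z": 0,"ax": 0,"ay": 0,"az": 0,"claw": 1},{"x": 0,"y": -2.7,"z": 0,"ax": 0,"ay": 0,"az": 0,"claw": 1},{"x": 0,"y": -2.7,"z": 0,"ax": 0,"ay": 0,"az": 0,"claw": 1}])

```text
time_s: 2.7
eef_pos: [0.5448, 0.1481, 0.4046]
ee_rot: [0.134, 0.991, 0.0, -0.0]
wrist_force: [-0.1, 0.8, -0.3]
finger_gap: 0.0853
grip_force: 0.0
```

```bash
python3 snap.py wB; python3 -c "
import cv2,numpy as np
a=cv2.imread('pics/wA.png');b=cv2.imread('pics/wB.png')
cv2.imwrite('pics/m2.png',np.vstack([cv2.resize(i[0:192],(800,300),interpolation=cv2.INTER_CUBIC) for i in (a,b)]))"
```

```text
[0.54475965 0.14795338 0.40455078] [ 1.34301053e-01  9.90940569e-01 -2.80444977e-07 -1.24398045e-04] [-0.004 -0.003  0.002  0.002 -0.    -0.001]
```

View pics/m2.png

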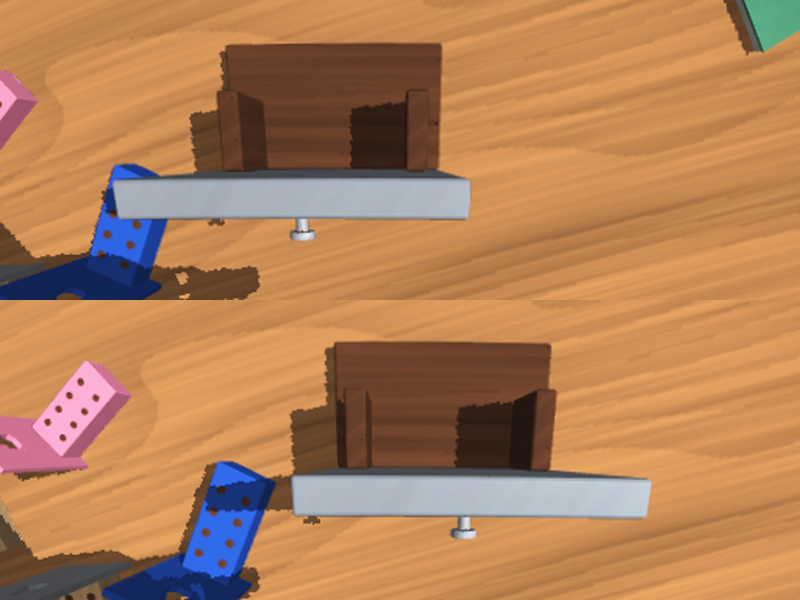

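```bash
python3 - <<'E'
from h import *
import pickle
A,B=[pickle.load(open(f"pics/{n}.pkl","rb")) for n in("wA","wB")]
k=1.5625;g=lambda x,y:((x+.5)/k-.5,(y+.5)/k-.5)
def p(n,a,b):
    x,e=tri([(A,g(*a)),(B,g(b[0],b[1]-300))]);print(n,np.round(x*1000,1),e);return x
R=p("front-",(119,218),(293,516));L=p("front+",(470,219),(650,518))
p("back-",(113,181),(293,476));p("back+",(470,179),(650,480))
h=p("head",(303,236),(464,535.5));
p("head-",(290,236),(451,535));p("head+",(316,236),(477,535))
p("shank",(303.5,222),(464,521))
d=(L-R)[:2];print("width",np.linalg.norm(d),"yaw",np.degrees(np.arctan2(-d[0],d[1])))
u=d/np.linalg.norm(d);n=np.array([u[1],-u[0]]);m=(L+R)[:2]/2
print("mid",m,"screw y",(h[:2]-m)@u,"x",(h[:2]-m)@n)
t=r.camera_model("top")
hz=[]
for P,z in((R,.175),(L,.175),(h,.15)): print(proj(t,P))
E
```

```text
front- [481.7 117.5 171.1] [0.3, 0.3]
front+ [524.5 271.5 175.6] [0.1, 0.1]
back- [465.7 123.7 173.6] [0.1, 0.1]
back+ [508.5 275.9 171. ] [0.2, 0.2]
head [515.2 191.6 149.7] [0.3, 0.3]
head- [513.3 185.3 149.8] [0.2, 0.2]
head+ [516.8 198.  149.6] [0.2, 0.2]
shank [508.7 193.5 147. ] [0.2, 0.2]
width 0.15985048280753633 yaw -15.528512745542724
mid [0.50311081 0.19450529] screw y 0.0004547258600826453 x 0.012416758697848048
[196.57810321 229.75358648]
[132.18395515 210.08645537]
[167.54079478 216.10020316]
```

The screw head is at (515,192,150) mm and the board yaw is -15.5°. The head width of 13 mm and the board width of 160 mm match the text. Next I move towards the holder.

carry_out(plan=[{"x": -0.5,"y": -1.0,"z": 0,"ax": 0,"ay": 0,"az": 0,"claw": 1},{"x": -1.0,"y": -2.1,"z": 0,"ax": 0,"ay": 0,"az": 0,"claw": 1},{"x": -1.5,"y": -3.2,"z": 0,"ax": 0,"ay": 0,"az": -0.2,"claw": 1},{"x": -2.2,"y": -4.3,"z": 0,"ax": 0,"ay": 0,"az": -0.4,"claw": 1},{"x": -3.0,"y": -5.4,"z": 0,"ax": 0,"ay": 0,"az": -0.58,"claw": 1},{"x": -3.8,"y": -6.4,"z": 0,"ax": 0,"ay": 0,"az": -0.58,"claw": 1},{"x": -4.2,"y": -7.2,"z": 0,"ax": 0,"ay": 0,"az": -0.58,"claw": 1},{"x": -4.2,"y": -7.2,"z": 0,"ax": 0,"ay": 0,"az": -0.58,"claw": 1},{"x": -4.2,"y": -7.2,"z": 0,"ax": 0,"ay": 0,"az": -0.58,"claw": 1},{"x": -4.2,"y": -7.2,"z": 0,"ax": 0,"ay": 0,"az": -0.58,"claw": 1}])

```text
time_s: 3.58
eef_pos: [0.6084, -0.0939, 0.4043]
ee_rot: [0.105, 0.995, 0.0, -0.0]
wrist_force: [0.9, 1.0, -0.0]
finger_gap: 0.0856
grip_force: 0.0
```

```bash
python3 snap.py wC
```

```text
[ 0.60837913 -0.09335168  0.40447163] [ 1.04127156e-01  9.94563907e-01  2.85113817e-04 -2.99373037e-04] [ 0.014 -0.011  0.003 -0.003 -0.    -0.002]
```

carry_out(plan=[{"x": 0,"y": -0.9,"z": 0,"ax": 0,"ay": 0,"az": 0,"claw": 1},{"x": 0,"y": -1.8,"z": 0,"ax": 0,"ay": 0,"az": 0,"claw": 1},{"x": 0,"y": -2.5,"z": 0,"ax": 0,"ay": 0,"az": 0,"claw": 1},{"x": 0,"y": -2.5,"z": 0,"ax": 0,"ay": 0,"az": 0,"claw": 1},{"x": 0,"y": -2.5,"z": 0,"ax": 0,"ay": 0,"az": 0,"claw": 1},{"x": 0,"y": -2.5,"z": 0,"ax": 0,"ay": 0,"az": 0,"claw": 1},{"x": 0,"y": -2.5,"z": 0,"ax": 0,"ay": 0,"az": 0,"claw": 1},{"x": 0,"y": -2.5,"z": 0,"ax": 0,"ay": 0,"az": 0,"claw": 1},{"x": 0,"y": -2.5,"z": 0,"ax": 0,"ay": 0,"az": 0,"claw": 1},{"x": 0,"y": -2.5,"z": 0,"ax": 0,"ay": 0,"az": 0,"claw": 1}])

```text
time_s: 4.47
eef_pos: [0.5931, -0.167, 0.4047]
ee_rot: [0.104, 0.995, 0.0, -0.0]
wrist_force: [-0.6, 1.0, 0.6]
finger_gap: 0.0853
grip_force: 0.0
```

```bash
python3 snap.py wD; python3 -c "
import cv2,numpy as np
a=cv2.imread('pics/wC.png');b=cv2.imread('pics/wD.png')
cv2.imwrite('pics/m3.png',np.vstack([cv2.resize(i[60:252],(800,300),interpolation=cv2.INTER_CUBIC) for i in (a,b)]))"
```

```text
[ 0.59304688 -0.16716057  0.40470416] [ 1.04140151e-01  9.94562632e-01  2.04859862e-05 -3.91645599e-06] [-0.007 -0.001  0.    -0.     0.     0.   ]
```

View pics/m3.png

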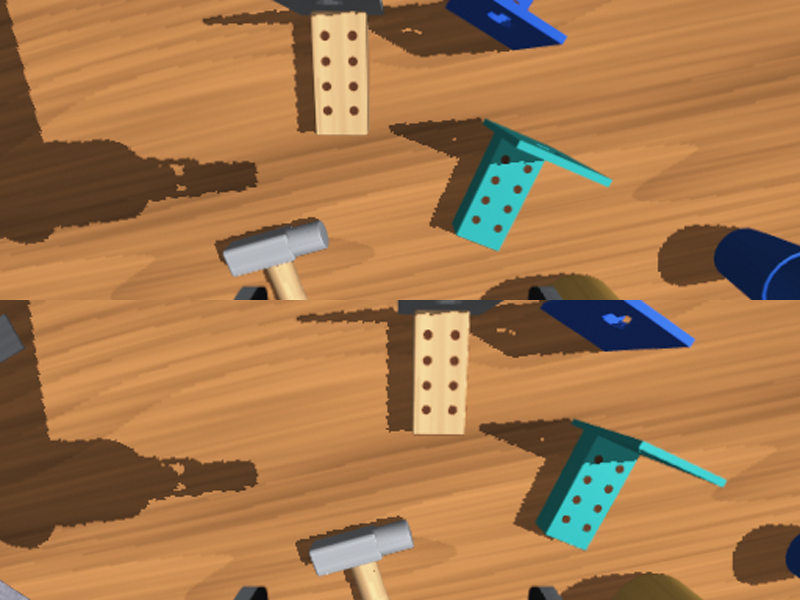

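```bash
python3 - <<'E'
from h import *
import pickle
A,B=[pickle.load(open(f"pics/{n}.pkl","rb")) for n in("wC","wD")]
k=1.5625;g=lambda x,y:((x+.5)/k-.5,60+(y+.5)/k-.5)
C=[(325,36),(325.5,61.5),(326.5,86.5),(327.5,111),(352,36),(353,61.5),(353.5,86.5),(354,111),(317,134),(368,134)]
D=[(428,335),(427,360.5),(426.5,385.5),(426,410),(455,335),(454.5,360.5),(453.5,386),(453,410),(414,433),(465,434)]
X=np.array([tri([(A,g(*a)),(B,g(b[0],b[1]-300))])[0] for a,b in zip(C,D)]);print(np.round(X*1000,1))
m=(X[:4]+X[4:8])[:,:2]/2;d=m[3]-m[0];yaw=np.degrees(np.arctan2(d[1],d[0]))
print("yaw axis",yaw,"yaw far edge",np.degrees(np.arctan2(-(X[9]-X[8])[0],(X[9]-X[8])[1])))
u=d/np.linalg.norm(d);f=(X[8]+X[9])[:2]/2;c=m.mean(0)
print("far mid",f,"holes mean",c,"dist",(f-c)@u)
gp=c+u*((f-c)@u-35);s=r.sense();e=gp-s["eef_pos"][:2]
from scipy.spatial.transform import Rotation as R
Rt=R.from_quat(s["ee_rot"]).as_matrix();print("grip",gp,"move tool xyz units",(Rt.T@np.array([*e,.023+.155-s["eef_pos"][2]]))/.03,"tool y angle",np.degrees(np.arctan2(Rt[1,1],Rt[0,1])))
E
```

```text
[[ 502.5 -124.4   28.5]
 [ 519.9 -128.5   28.5]
 [ 537.5 -132.3   28.5]
 [ 555.2 -136.1   28.5]
 [ 506.6 -105.1   28.5]
 [ 524.1 -108.6   28.5]
 [ 541.9 -112.5   28.5]
 [ 559.3 -116.2   30.2]
 [ 570.5 -148.5   28.5]
 [ 579.1 -110.    28.5]]
yaw axis -12.18805462282155 yaw far edge -12.579364011652453
far mid [ 0.57478661 -0.12925902] holes mean [ 0.53086575 -0.12046737] dist 0.044786983717692276
grip [-33.63645436   7.25931265] move tool xyz units [1167.51421811    5.82717934    7.57111495] tool y angle 78.04474151674516
```

carry_out(plan=[{"x": 0.7,"y": 0.4,"z": 0.6,"ax": 0,"ay": 0,"az": 0,"claw": 1},{"x": 1.4,"y": 0.8,"z": 1.2,"ax": 0,"ay": 0,"az": 0,"claw": 1},{"x": 2.02,"y": 1.09,"z": 2.0,"ax": 0,"ay": 0,"az": 0,"claw": 1},{"x": 2.02,"y": 1.09,"z": 3.0,"ax": 0,"ay": 0,"az": 0,"claw": 1},{"x": 2.02,"y": 1.09,"z": 4.0,"ax": 0,"ay": 0,"az": 0,"claw": 1},{"x": 2.02,"y": 1.09,"z": 5.0,"ax": 0,"ay": 0,"az": 0,"claw": 1},{"x": 2.02,"y": 1.09,"z": 6.0,"ax": 0,"ay": 0,"az": 0,"claw": 1},{"x": 2.02,"y": 1.09,"z": 6.9,"ax": 0,"ay": 0,"az": 0,"claw": 1},{"x": 2.02,"y": 1.09,"z": 7.5,"ax": 0,"ay": 0,"az": 0,"claw": 1},{"x": 2.02,"y": 1.09,"z": 7.5,"ax": 0,"ay": 0,"az": 0,"claw": 1}])

```text
time_s: 5.35
eef_pos: [0.5381, -0.1222, 0.1752]
ee_rot: [0.104, 0.995, 0.001, -0.004]
wrist_force: [-0.0, 0.7, -0.5]
finger_gap: 0.0855
grip_force: 0.0
```

carry_out(plan=[{"x": 0,"y": 0,"z": 0,"ax": 0,"ay": 0,"az": 0,"claw": -0.1},{"x": 0,"y": 0,"z": 0,"ax": 0,"ay": 0,"az": 0,"claw": -0.2},{"x": 0,"y": 0,"z": 0,"ax": 0,"ay": 0,"az": 0,"claw": -0.3},{"x": 0,"y": 0,"z": 0,"ax": 0,"ay": 0,"az": 0,"claw": -0.5},{"x": 0,"y": 0,"z": 0,"ax": 0,"ay": 0,"az": 0,"claw": -0.7},{"x": 0,"y": 0,"z": 0,"ax": 0,"ay": 0,"az": 0,"claw": -1},{"x": 0,"y": 0,"z": 0,"ax": 0,"ay": 0,"az": 0,"claw": -1},{"x": 0,"y": 0,"z": 0,"ax": 0,"ay": 0,"az": 0,"claw": -1},{"x": 0,"y": 0,"z": 0,"ax": 0,"ay": 0,"az": 0,"claw": -1},{"x": 0,"y": 0,"z": 0,"ax": 0,"ay": 0,"az": 0,"claw": -1}], squeeze=40)

```text
time_s: 6.18
eef_pos: [0.5416, -0.1235, 0.1819]
ee_rot: [0.104, 0.995, -0.001, 0.002]
wrist_force: [-1.1, -1.0, 7.0]
finger_gap: 0.039
grip_force: 42.3
```

carry_out(plan=[{"x": 0,"y": 0,"z": -0.2,"ax": 0,"ay": 0,"az": 0,"claw": -1},{"x": 0,"y": 0,"z": -0.6,"ax": 0,"ay": 0,"az": 0,"claw": -1},{"x": 0,"y": 0,"z": -1.2,"ax": 0,"ay": 0,"az": 0,"claw": -1},{"x": 0,"y": 0,"z": -1.9,"ax": 0,"ay": 0,"az": 0,"claw": -1},{"x": 0,"y": 0,"z": -2.6,"ax": 0,"ay": 0,"az": 0,"claw": -1},{"x": 0,"y": 0,"z": -3.3,"ax": 0,"ay": 0,"az": 0,"claw": -1},{"x": 0,"y": 0,"z": -4.0,"ax": 0,"ay": 0,"az": 0,"claw": -1},{"x": 0,"y": 0,"z": -4.6,"ax": 0,"ay": 0,"az": 0,"claw": -1},{"x": 0,"y": 0,"z": -5.0,"ax": 0,"ay": 0,"az": 0,"claw": -1},{"x": 0,"y": 0,"z": -5.0,"ax": 0,"ay": 0,"az": 0,"claw": -1}])

```text
time_s: 7.02
eef_pos: [0.5413, -0.1233, 0.3335]
ee_rot: [0.104, 0.995, -0.001, 0.003]
wrist_force: [1.0, 0.3, -1.9]
finger_gap: 0.0393
grip_force: 41.3
```

carry_out(plan=[{"x": 0,"y": 0.5,"z": 0,"ax": 0,"ay": 0,"az": 0,"claw": -1},{"x": 0,"y": 1.5,"z": 0,"ax": 0,"ay": 0,"az": 0,"claw": -1},{"x": 0,"y": 2.7,"z": 0,"ax": 0,"ay": 0,"az": 0,"claw": -1},{"x": 0.1,"y": 3.9,"z": 0,"ax": 0,"ay": 0,"az": 0.1,"claw": -1},{"x": 0.1,"y": 5.1,"z": 0,"ax": 0,"ay": 0,"az": 0.2,"claw": -1},{"x": 0.2,"y": 6.3,"z": 0,"ax": 0,"ay": 0,"az": 0.3,"claw": -1},{"x": 0.2,"y": 7.5,"z": 0,"ax": 0,"ay": 0,"az": 0.4,"claw": -1},{"x": 0.3,"y": 8.6,"z": 0,"ax": 0,"ay": 0,"az": 0.55,"claw": -1},{"x": 0.3,"y": 9.5,"z": 0,"ax": 0,"ay": 0,"az": 0.55,"claw": -1},{"x": 0.3,"y": 9.9,"z": 0,"ax": 0,"ay": 0,"az": 0.55,"claw": -1}])

```text
time_s: 7.85
eef_pos: [0.5928, 0.1726, 0.3281]
ee_rot: [0.132, 0.991, 0.0, -0.001]
wrist_force: [0.1, -0.7, -3.1]
finger_gap: 0.0394
grip_force: 41.3
```

carry_out(plan=[{"x": 0,"y": 0,"z": 0.5,"ax": 0,"ay": 0,"az": 0,"claw": -1},{"x": 0,"y": 0,"z": 1.0,"ax": 0,"ay": 0,"az": 0,"claw": -1},{"x": 0,"y": 0,"z": 1.5,"ax": 0,"ay": 0,"az": 0,"claw": -1},{"x": 0,"y": 0,"z": 1.5,"ax": 0,"ay": 0,"az": 0,"claw": -1},{"x": 0,"y": 0,"z": 1.5,"ax": 0,"ay": 0,"az": 0,"claw": -1},{"x": 0,"y": 0,"z": 1.5,"ax": 0,"ay": 0,"az": 0,"claw": -1},{"x": 0,"y": 0,"z": 1.5,"ax": 0,"ay": 0,"az": 0,"claw": -1},{"x": 0,"y": 0,"z": 1.5,"ax": 0,"ay": 0,"az": 0,"claw": -1},{"x": 0,"y": 0,"z": 1.5,"ax": 0,"ay": 0,"az": 0,"claw": -1},{"x": 0,"y": 0,"z": 1.5,"ax": 0,"ay": 0,"az": 0,"claw": -1}])

```text
time_s: 8.68
eef_pos: [0.5936, 0.1692, 0.2855]
ee_rot: [0.133, 0.991, 0.0, 0.001]
wrist_force: [-1.0, -0.9, -3.0]
finger_gap: 0.0393
grip_force: 41.3
```

```bash
python3 snap.py wE; python3 -c "
from h import *
s=r.camera('side')[:,:,::-1];t=r.camera('top')[:,:,::-1]
cv2.imwrite('pics/s1.png',s);cv2.imwrite('pics/t1.png',t)
w=cv2.imread('pics/wE.png')
up=lambda i,w,h:cv2.resize(i,(w,h),interpolation=cv2.INTER_CUBIC)
cv2.imwrite('pics/m4.png',np.vstack([up(w[0:192],800,300),np.hstack([up(s[110:200,150:270],400,300),up(t[175:250,120:220],400,300)])]))"
```

```text
[0.59350754 0.16926824 0.28526182] [1.33129989e-01 9.91098499e-01 1.17352945e-04 3.96543493e-04] [ 0.001  0.005  0.002 -0.     0.     0.001]
```

View pics/m4.png

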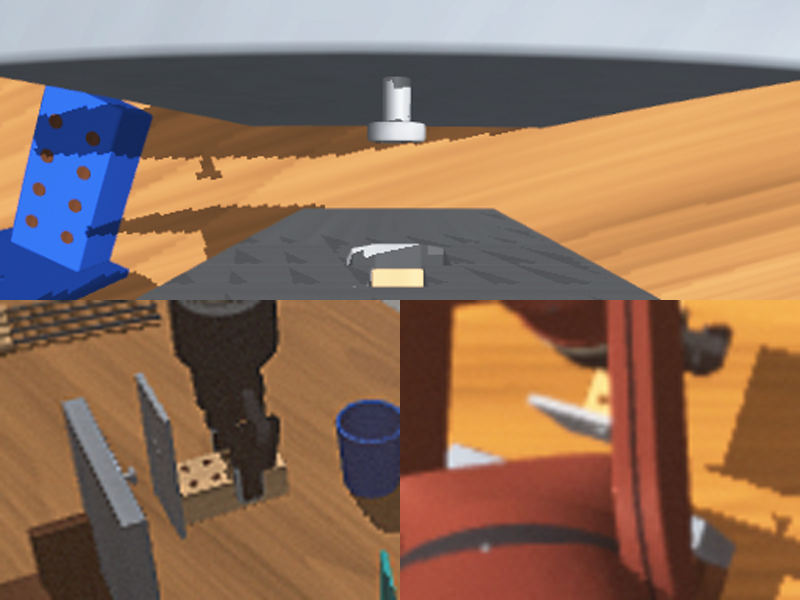

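The wrist view shows the screw head at column 397 and the slot centre at about 397.5. The plate and board edges are parallel, so the lateral fit and the yaw are right. I descend to screw height, approach, and look again.

carry_out(plan=[{"x": 0,"y": 0,"z": 0.3,"ax": 0,"ay": 0,"az": 0,"claw": -1},{"x": 0,"y": 0,"z": 0.6,"ax": 0,"ay": 0,"az": 0,"claw": -1},{"x": 0,"y": 0,"z": 0.93,"ax": 0,"ay": 0,"az": 0,"claw": -1},{"x": 0.1,"y": 0,"z": 0.93,"ax": 0,"ay": 0,"az": 0,"claw": -1},{"x": 0.2,"y": 0,"z": 0.93,"ax": 0,"ay": 0,"az": 0,"claw": -1},{"x": 0.3,"y": 0,"z": 0.93,"ax": 0,"ay": 0,"az": 0,"claw": -1},{"x": 0.4,"y": 0,"z": 0.93,"ax": 0,"ay": 0,"az": 0,"claw": -1},{"x": 0.4,"y": 0,"z": 0.93,"ax": 0,"ay": 0,"az": 0,"claw": -1},{"x": 0.4,"y": 0,"z": 0.93,"ax": 0,"ay": 0,"az": 0,"claw": -1},{"x": 0.4,"y": 0,"z": 0.93,"ax": 0,"ay": 0,"az": 0,"claw": -1}])

```text
time_s: 9.67
eef_pos: [0.582, 0.1725, 0.2573]
ee_rot: [0.133, 0.991, 0.0, 0.0]
wrist_force: [-0.2, -0.4, -2.9]
finger_gap: 0.0392
grip_force: 41.3
```

```bash
python3 snap.py wF; python3 -c "
from h import *
s=r.camera('side')[:,:,::-1]
cv2.imwrite('pics/s2.png',s)
w=cv2.imread('pics/wF.png')
up=lambda i,w,h:cv2.resize(i,(w,h),interpolation=cv2.INTER_CUBIC)
cv2.imwrite('pics/m5.png',np.hstack([up(w[20:220,155:355],500,500),up(s[130:190,160:196],300,500)]))"
```

```text
[0.58197703 0.17248506 0.25723549] [1.33081823e-01 9.91104970e-01 1.00306538e-04 3.94672022e-04] [-0.002  0.004  0.001  0.002 -0.001 -0.   ]
```

View pics/m5.png

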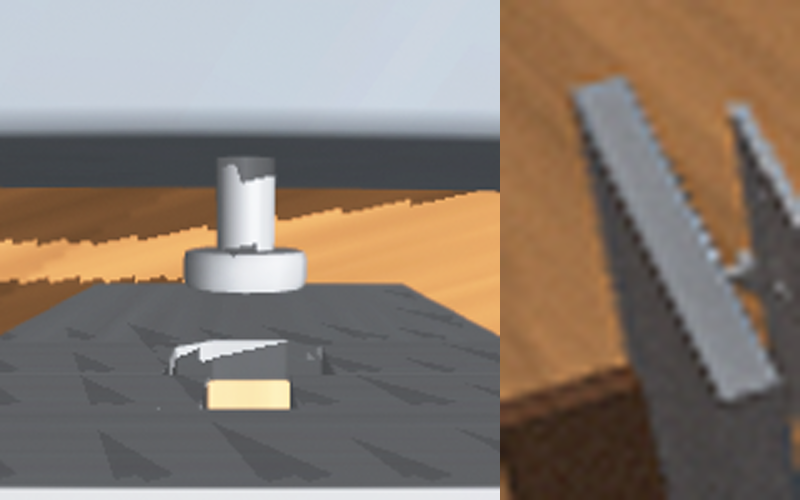

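The head centre is about 0.5 mm to the left of the slot centre, and the holder is about 1 mm high. I'll correct both and push in gently.

carry_out(plan=[{"x": 0,"y": -0.017,"z": 0.035,"ax": 0,"ay": 0,"az": 0,"claw": -1},{"x": 0.05,"y": -0.017,"z": 0.035,"ax": 0,"ay": 0,"az": 0,"claw": -1},{"x": 0.1,"y": -0.017,"z": 0.035,"ax": 0,"ay": 0,"az": 0,"claw": -1},{"x": 0.15,"y": -0.017,"z": 0.035,"ax": 0,"ay": 0,"az": 0,"claw": -1},{"x": 0.2,"y": -0.017,"z": 0.035,"ax": 0,"ay": 0,"az": 0,"claw": -1},{"x": 0.24,"y": -0.017,"z": 0.035,"ax": 0,"ay": 0,"az": 0,"claw": -1},{"x": 0.28,"y": -0.017,"z": 0.035,"ax": 0,"ay": 0,"az": 0,"claw": -1},{"x": 0.32,"y": -0.017,"z": 0.035,"ax": 0,"ay": 0,"az": 0,"claw": -1},{"x": 0.36,"y": -0.017,"z": 0.035,"ax": 0,"ay": 0,"az": 0,"claw": -1},{"x": 0.36,"y": -0.017,"z": 0.035,"ax": 0,"ay": 0,"az": 0,"claw": -1}])

```text
time_s: 10.6
eef_pos: [0.571, 0.1749, 0.2557]
ee_rot: [0.133, 0.991, -0.0, -0.0]
wrist_force: [-1.1, 0.3, -2.9]
finger_gap: 0.0389
grip_force: 41.3
```

carry_out(plan=[{"x": 0,"y": 0,"z": 0,"ax": 0,"ay": 0,"az": 0,"claw": -1},{"x": 0.02,"y": 0,"z": 0,"ax": 0,"ay": 0,"az": 0,"claw": -1},{"x": 0.04,"y": 0,"z": 0,"ax": 0,"ay": 0,"az": 0,"claw": -1},{"x": 0.06,"y": 0,"z": 0,"ax": 0,"ay": 0,"az": 0,"claw": -1},{"x": 0.08,"y": 0,"z": 0,"ax": 0,"ay": 0,"az": 0,"claw": -1},{"x": 0.1,"y": 0,"z": 0,"ax": 0,"ay": 0,"az": 0,"claw": -1},{"x": 0.1,"y": 0,"z": 0,"ax": 0,"ay": 0,"az": 0,"claw": -1},{"x": 0.1,"y": 0,"z": 0,"ax": 0,"ay": 0,"az": 0,"claw": -1},{"x": 0.1,"y": 0,"z": 0,"ax": 0,"ay": 0,"az": 0,"claw": -1},{"x": 0.1,"y": 0,"z": 0,"ax": 0,"ay": 0,"az": 0,"claw": -1}])

```text
time_s: 11.43
eef_pos: [0.5684, 0.1756, 0.2557]
ee_rot: [0.133, 0.991, -0.0, -0.0]
wrist_force: [-0.9, 0.7, -2.8]
finger_gap: 0.0392
grip_force: 41.3
```

carry_out(plan=[{"x": 0.03,"y": 0,"z": 0,"ax": 0,"ay": 0,"az": 0,"claw": -1},{"x": 0.06,"y": 0,"z": 0,"ax": 0,"ay": 0,"az": 0,"claw": -1},{"x": 0.09,"y": 0,"z": 0,"ax": 0,"ay": 0,"az": 0,"claw": -1},{"x": 0.12,"y": 0,"z": 0,"ax": 0,"ay": 0,"az": 0,"claw": -1},{"x": 0.14,"y": 0,"z": 0,"ax": 0,"ay": 0,"az": 0,"claw": -1},{"x": 0.16,"y": 0,"z": 0,"ax": 0,"ay": 0,"az": 0,"claw": -1},{"x": 0.18,"y": 0,"z": 0,"ax": 0,"ay": 0,"az": 0,"claw": -1},{"x": 0.18,"y": 0,"z": 0,"ax": 0,"ay": 0,"az": 0,"claw": -1},{"x": 0.18,"y": 0,"z": 0,"ax": 0,"ay": 0,"az": 0,"claw": -1},{"x": 0.18,"y": 0,"z": 0,"ax": 0,"ay": 0,"az": 0,"claw": -1}])

```text
time_s: 12.27
eef_pos: [0.5632, 0.177, 0.2558]
ee_rot: [0.133, 0.991, 0.0, 0.0]
wrist_force: [-0.4, 0.4, -3.5]
finger_gap: 0.0392
grip_force: 41.3
```

```bash
python3 snap.py wG; python3 -c "
from h import *
s=r.camera('side')[:,:,::-1]
w=cv2.imread('pics/wG.png')
up=lambda i,w,h:cv2.resize(i,(w,h),interpolation=cv2.INTER_CUBIC)
cv2.imwrite('pics/m6.png',np.hstack([up(w[20:220,155:355],500,500),up(s[130:190,160:196],300,500)]))"
```

```text
[0.56317192 0.17702566 0.25578186] [1.33089521e-01 9.91104020e-01 1.04756059e-05 4.15785374e-05] [ 0.001  0.001  0.    -0.001  0.001 -0.001]
```

View pics/m6.png

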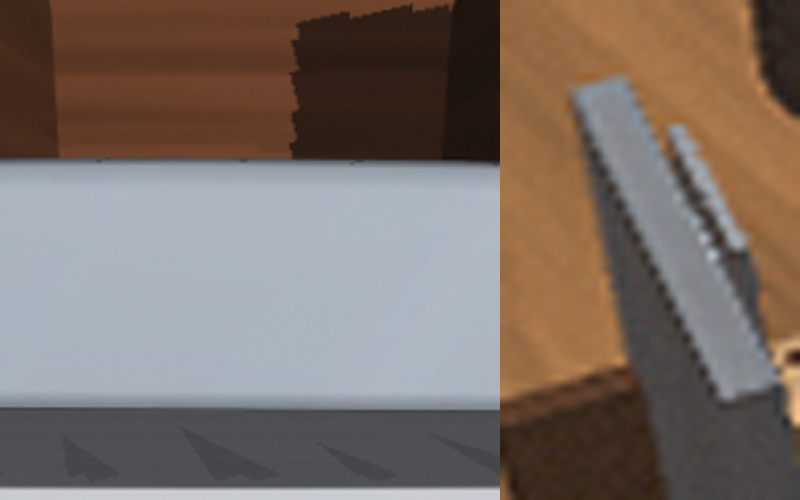

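carry_out(plan=[{"x": 0,"y": 0,"z": 0.05,"ax": 0,"ay": 0,"az": 0,"claw": -1},{"x": 0,"y": 0,"z": 0.1,"ax": 0,"ay": 0,"az": 0,"claw": -1},{"x": 0,"y": 0,"z": 0.15,"ax": 0,"ay": 0,"az": 0,"claw": -1},{"x": 0,"y": 0,"z": 0.2,"ax": 0,"ay": 0,"az": 0,"claw": -1},{"x": 0,"y": 0,"z": 0.25,"ax": 0,"ay": 0,"az": 0,"claw": -1},{"x": 0,"y": 0,"z": 0.25,"ax": 0,"ay": 0,"az": 0,"claw": -1},{"x": 0,"y": 0,"z": 0.25,"ax": 0,"ay": 0,"az": 0,"claw": -1},{"x": 0,"y": 0,"z": 0.25,"ax": 0,"ay": 0,"az": 0,"claw": -1},{"x": 0,"y": 0,"z": 0.25,"ax": 0,"ay": 0,"az": 0,"claw": -1},{"x": 0,"y": 0,"z": 0.25,"ax": 0,"ay": 0,"az": 0,"claw": -1}])

```text
time_s: 13.2
eef_pos: [0.5632, 0.177, 0.2484]
ee_rot: [0.133, 0.991, 0.0, 0.0]
wrist_force: [0.3, -0.5, -2.9]
finger_gap: 0.0392
grip_force: 41.3
```

carry_out(plan=[{"x": 0,"y": 0,"z": 0.04,"ax": 0,"ay": 0,"az": 0,"claw": -1},{"x": 0,"y": 0,"z": 0.08,"ax": 0,"ay": 0,"az": 0,"claw": -1},{"x": 0,"y": 0,"z": 0.12,"ax": 0,"ay": 0,"az": 0,"claw": -1},{"x": 0,"y": 0,"z": 0.16,"ax": 0,"ay": 0,"az": 0,"claw": -1},{"x": 0,"y": 0,"z": 0.2,"ax": 0,"ay": 0,"az": 0,"claw": -1},{"x": 0,"y": 0,"z": 0.22,"ax": 0,"ay": 0,"az": 0,"claw": -1},{"x": 0,"y": 0,"z": 0.22,"ax": 0,"ay": 0,"az": 0,"claw": -1},{"x": 0,"y": 0,"z": 0.22,"ax": 0,"ay": 0,"az": 0,"claw": -1},{"x": 0,"y": 0,"z": 0.22,"ax": 0,"ay": 0,"az": 0,"claw": -1},{"x": 0,"y": 0,"z": 0.22,"ax": 0,"ay": 0,"az": 0,"claw": -1}])

```text
time_s: 14.03
eef_pos: [0.5632, 0.177, 0.2417]
ee_rot: [0.133, 0.991, 0.0, 0.0]
wrist_force: [-0.2, 0.3, -3.6]
finger_gap: 0.0393
grip_force: 41.3
```

carry_out(plan=[{"x": 0,"y": 0,"z": 0.01,"ax": 0,"ay": 0,"az": 0,"claw": -1},{"x": 0,"y": 0,"z": 0.02,"ax": 0,"ay": 0,"az": 0,"claw": -1},{"x": 0,"y": 0,"z": 0.03,"ax": 0,"ay": 0,"az": 0,"claw": -1},{"x": 0,"y": 0,"z": 0.04,"ax": 0,"ay": 0,"az": 0,"claw": -1},{"x": 0,"y": 0,"z": 0.05,"ax": 0,"ay": 0,"az": 0,"claw": -1},{"x": 0,"y": 0,"z": 0.05,"ax": 0,"ay": 0,"az": 0,"claw": -1},{"x": 0,"y": 0,"z": 0.05,"ax": 0,"ay": 0,"az": 0,"claw": -1},{"x": 0,"y": 0,"z": 0.05,"ax": 0,"ay": 0,"az": 0,"claw": -1},{"x": 0,"y": 0,"z": 0.05,"ax": 0,"ay": 0,"az": 0,"claw": -1},{"x": 0,"y": 0,"z": 0.05,"ax": 0,"ay": 0,"az": 0,"claw": -1}])

```text
time_s: 14.87
eef_pos: [0.5632, 0.177, 0.2402]
ee_rot: [0.133, 0.991, 0.0, 0.0]
wrist_force: [0.9, -0.1, -3.9]
finger_gap: 0.039
grip_force: 41.3
```

carry_out(plan=[{"x": 0,"y": 0,"z": 0.01,"ax": 0,"ay": 0,"az": 0,"claw": -1},{"x": 0,"y": 0,"z": 0.02,"ax": 0,"ay": 0,"az": 0,"claw": -1},{"x": 0,"y": 0,"z": 0.03,"ax": 0,"ay": 0,"az": 0,"claw": -1},{"x": 0,"y": 0,"z": 0.03,"ax": 0,"ay": 0,"az": 0,"claw": -1},{"x": 0,"y": 0,"z": 0.03,"ax": 0,"ay": 0,"az": 0,"claw": -1},{"x": 0,"y": 0,"z": 0.03,"ax": 0,"ay": 0,"az": 0,"claw": -1},{"x": 0,"y": 0,"z": 0.03,"ax": 0,"ay": 0,"az": 0,"claw": -1},{"x": 0,"y": 0,"z": 0.03,"ax": 0,"ay": 0,"az": 0,"claw": -1},{"x": 0,"y": 0,"z": 0.03,"ax": 0,"ay": 0,"az": 0,"claw": -1},{"x": 0,"y": 0,"z": 0.03,"ax": 0,"ay": 0,"az": 0,"claw": -1}])

```text
time_s: 15.7
eef_pos: [0.5632, 0.1771, 0.2394]
ee_rot: [0.133, 0.991, 0.0, 0.0]
wrist_force: [-2.3, -0.1, 0.3]
finger_gap: 0.0392
grip_force: 41.8
```

carry_out(plan=[{"x": 0,"y": 0,"z": 0.01,"ax": 0,"ay": 0,"az": 0,"claw": -1},{"x": 0,"y": 0,"z": 0.02,"ax": 0,"ay": 0,"az": 0,"claw": -1},{"x": 0,"y": 0,"z": 0.03,"ax": 0,"ay": 0,"az": 0,"claw": -1},{"x": 0,"y": 0,"z": 0.03,"ax": 0,"ay": 0,"az": 0,"claw": -1},{"x": 0,"y": 0,"z": 0.03,"ax": 0,"ay": 0,"az": 0,"claw": -1},{"x": 0,"y": 0,"z": 0.03,"ax": 0,"ay": 0,"az": 0,"claw": -1},{"x": 0,"y": 0,"z": 0.03,"ax": 0,"ay": 0,"az": 0,"claw": -1},{"x": 0,"y": 0,"z": 0.03,"ax": 0,"ay": 0,"az": 0,"claw": -1},{"x": 0,"y": 0,"z": 0.03,"ax": 0,"ay": 0,"az": 0,"claw": -1},{"x": 0,"y": 0,"z": 0.03,"ax": 0,"ay": 0,"az": 0,"claw": -1}])

```text
time_s: 16.53
eef_pos: [0.5631, 0.1771, 0.239]
ee_rot: [0.133, 0.991, 0.0, -0.0]
wrist_force: [-4.9, 0.4, 5.8]
finger_gap: 0.0395
grip_force: 42.5
```

carry_out(plan=[{"x": 0.02,"y": 0,"z": -0.02,"ax": 0,"ay": 0,"az": 0,"claw": -1},{"x": 0.04,"y": 0,"z": -0.03,"ax": 0,"ay": 0,"az": 0,"claw": -1},{"x": 0.06,"y": 0,"z": -0.03,"ax": 0,"ay": 0,"az": 0,"claw": -1},{"x": 0.06,"y": 0,"z": -0.03,"ax": 0,"ay": 0,"az": 0,"claw": -1},{"x": 0.06,"y": 0,"z": -0.03,"ax": 0,"ay": 0,"az": 0,"claw": -1},{"x": 0.06,"y": 0,"z": -0.03,"ax": 0,"ay": 0,"az": 0,"claw": -1},{"x": 0.06,"y": 0,"z": -0.03,"ax": 0,"ay": 0,"az": 0,"claw": -1},{"x": 0.06,"y": 0,"z": -0.03,"ax": 0,"ay": 0,"az": 0,"claw": -1},{"x": 0.06,"y": 0,"z": -0.03,"ax": 0,"ay": 0,"az": 0,"claw": -1},{"x": 0.06,"y": 0,"z": -0.03,"ax": 0,"ay": 0,"az": 0,"claw": -1}], squeeze=20)

```text
time_s: 17.37
eef_pos: [0.562, 0.1773, 0.2396]
ee_rot: [0.133, 0.991, 0.0, 0.001]
wrist_force: [4.8, -2.6, -1.0]
finger_gap: 0.0392
grip_force: 41.6
```

carry_out(plan=[{"x": -0.02,"y": 0,"z": 0,"ax": 0,"ay": 0,"az": 0,"claw": -0.1},{"x": -0.02,"y": 0,"z": 0,"ax": 0,"ay": 0,"az": 0,"claw": -0.05},{"x": -0.02,"y": 0,"z": 0,"ax": 0,"ay": 0,"az": 0,"claw": 0},{"x": -0.02,"y": 0,"z": 0,"ax": 0,"ay": 0,"az": 0,"claw": 0.05},{"x": -0.02,"y": 0,"z": 0,"ax": 0,"ay": 0,"az": 0,"claw": 0.1},{"x": -0.02,"y": 0,"z": 0,"ax": 0,"ay": 0,"az": 0,"claw": 0.2},{"x": -0.02,"y": 0,"z": 0,"ax": 0,"ay": 0,"az": 0,"claw": 0.3},{"x": -0.02,"y": 0,"z": 0,"ax": 0,"ay": 0,"az": 0,"claw": 0.4},{"x": -0.02,"y": 0,"z": 0,"ax": 0,"ay": 0,"az": 0,"claw": 0.5},{"x": -0.02,"y": 0,"z": 0,"ax": 0,"ay": 0,"az": 0,"claw": 0.5}])

```text
time_s: 18.2
eef_pos: [0.562, 0.1773, 0.2393]
ee_rot: [0.133, 0.991, 0.0, -0.0]
wrist_force: [-0.1, 0.2, -0.8]
finger_gap: 0.0639
grip_force: 0.0
```

Released with no residual force. I open fully and retreat straight up.

carry_out(plan=[{"x": 0,"y": 0,"z": 0,"ax": 0,"ay": 0,"az": 0,"claw": 0.8},{"x": 0,"y": 0,"z": -0.1,"ax": 0,"ay": 0,"az": 0,"claw": 0.8},{"x": 0,"y": 0,"z": -0.3,"ax": 0,"ay": 0,"az": 0,"claw": 0.8},{"x": 0,"y": 0,"z": -0.6,"ax": 0,"ay": 0,"az": 0,"claw": 0.8},{"x": 0,"y": 0,"z": -1.1,"ax": 0,"ay": 0,"az": 0,"claw": 0.8},{"x": 0,"y": 0,"z": -1.8,"ax": 0,"ay": 0,"az": 0,"claw": 0.8},{"x": 0,"y": 0,"z": -2.6,"ax": 0,"ay": 0,"az": 0,"claw": 0.8},{"x": 0,"y": 0,"z": -3.4,"ax": 0,"ay": 0,"az": 0,"claw": 0.8},{"x": 0,"y": 0,"z": -4.2,"ax": 0,"ay": 0,"az": 0,"claw": 0.8},{"x": 0,"y": 0,"z": -5.0,"ax": 0,"ay": 0,"az": 0,"claw": 0.8}])

```text
time_s: 19.03
eef_pos: [0.5618, 0.1773, 0.3917]
ee_rot: [0.133, 0.991, 0.0, 0.001]
wrist_force: [0.5, 0.0, 0.4]
finger_gap: 0.0769
grip_force: 0.0
```

```bash
python3 snap.py wH; python3 -c "
from h import *
s=r.camera('side')[:,:,::-1]
w=cv2.imread('pics/wH.png')
up=lambda i,w,h:cv2.resize(i,(w,h),interpolation=cv2.INTER_CUBIC)
cv2.imwrite('pics/m7.png',np.hstack([up(w,500,375),up(s[130:230,150:230],300,375)]))"
```

```text
[0.56318061 0.17761813 0.39778156] [0.13302465 0.99110085 0.00146008 0.00462744] [ 0.001  0.004 -0.007  0.001 -0.101  0.001]
```

View pics/m7.png

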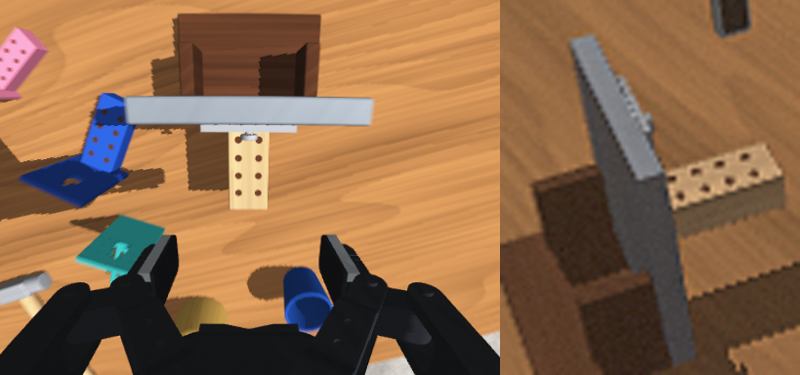

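The holder hangs square on the board, with its plate behind the screw head at (248,136). The gripper is clear and the bystanders are untouched.

```bash
python3 -c "
from station import r
print(r.hand_in())"
```

```text
the job is handed in; nothing more can be done
None
```

The graver block hangs upright by itself, with the screw home at the top of its slot and the gripper clear of it. The tin, cup and hammer were left alone, and I handed the job in at about 19 s; no verdict came back.

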